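# Shut the key cubby and lock it with the wing plug

## Task

Slide the smoked-glass panel fully shut over the key cubby, then lock it with the steel wing plug: set the plug upright in the threaded collar that the panel has uncovered, turn it backward (anticlockwise from above) under light pressure until its thread starts drop in, and only then drive it forward (clockwise) until it is fully home. Never force the plug against the shelf, leave it standing there on its own with the panel still shut, and leave the other things where they are.

Things in the scene. Friction and masses are not known exactly. Their poses are not given: they have to be found in the camera images.
- panel (a joint): Sliding panel of the key shelf, in m: 0 = fully shut over the cubby, against its stop; it grows to 0.1 as the panel opens towards the shelf's -y end. It drags with about 1.5 N and stays where it is left. Open, it covers the collar. It starts 70 to 95 mm open.
- panel_handle (a point): Centre of the panel's upright aluminium pull: a bar 40 mm long (point x), 12 mm thick (point y, the sliding direction), 32 mm tall, on the panel's top face, which lies 16 mm below this point. Axes as the shelf's: it shuts along +y. Shut, it stands 125 mm from the collar axis. The panel is smoked glass, 136 x 130 x 6 mm.
- shelf: The fixed low key shelf of smoked glass, 150 (x) x 255 (y) x 50 mm; two aluminium guide rails 9 mm high run along its long edges, 72 mm from the collar axis. Axes: z up, y along the slide; origin at its underside, on the table. The plug's contact forces on it, summed, must stay under 80 N (about 0.6 N m of twist on a stop); 3 to 8 N of pressing is plenty.
- collar (a point): Centre of the mouth of the steel threaded collar, 49 mm above the table (axes of the shelf). The mouth funnels from about 39 mm to a bore of 34 mm; below lie three equal ridges, 120 degrees apart, whose turn about the axis differs each time and is not measured: feel for it. Lugs on the ridges: flange underside 10 to 14 mm above the mouth, climbing 3.3 mm per rad anticlockwise.
- bore (a point): Point on the collar axis 12 mm below the mouth. Turned anticlockwise by at most 1.25 rad the lugs leave the ridge ends and drop 8 mm into gaps (flange 5.5 mm above mouth); posts bar further backward turning within 0.45 rad. Then clockwise the lugs go under the ridges, sinking 3.3 mm per rad, to the end stop after 1.2 to 1.7 rad (flange 1.5 mm above mouth). Forward too soon, they jam on the posts.
- plug_mid (a point): Centre of the grip bar of the steel wing plug, which stands upright on its lugs on the table. Bar 40 mm long (point x), 14 thick (point y), 32 tall. Below it a flange 40 mm across, its top 16 and underside 20 mm below this point; then a 19 mm shank with three lugs (tip circle 31 mm, 3.6 mm thick) at the foot, underside 43.5 mm below. Home, this point is 21.5 mm above the mouth.
- plug: The wing plug (0.18 kg, 60 mm tall); origin at the centre of its underside. One lug points along x, the others 120 degrees either way. If the lugs are set down on the posts the flange stands 14.5 mm above the mouth; a small backward turn (up to 0.4 rad) lets it fall about 5 mm to the low ridge ends, which is not yet the thread start: go on backward.
- bowl: Bystander: stainless steel bowl, 130 mm across, 45 mm high; origin under its centre.
- bell: Bystander: blue plastic bike bell, 56 mm across, 30 mm high; origin under its centre.
- brush: Bystander: wooden hairbrush lying bristles down, about 205 mm long, 28 mm high; origin near its middle, long axis x.
- tin: Bystander: flat dark tin, 72 mm across, 26 mm high; origin under its centre.
- case: Bystander: black spectacles case, 65 x 160 x 42 mm; origin under its centre.
- torch: Bystander: small aluminium torch lying on its side, 120 mm long, 34 mm high; origin under its middle.
Things that resemble listed ones, but are neither listed nor needed, are in the scene too. Of the things that look like the plug, take the one that is farthest to the robot's left at the start.

How it is judged:
By the outcome, as a careful person would: the job done as asked, in the order asked, and still so for the second after the job is handed in, with the robot touching nothing.
It also fails if it takes over 72 s, if anything falls off the work surface, if the arm or the gripper's body presses on something with over 40 N, if the wrist force passes 120 N, or if a joint passes its speed limit or range.

## Robot

A 6-joint arm with a two-finger parallel gripper is mounted at the origin on the work surface. World frame = base frame: x ahead of the robot, y to its left, z up, the work surface at z = 0. Lengths are in m, angles in rad, forces in N, time in s.
With the tool pointing down it reaches from about 0.3 to 1 m from the base axis. Payload 5.1 kg.
Tool frame: the origin (TCP) lies on the centre line of the jaws, within the pads' length; the fingertips stand 17 mm ahead of it and the grasp point (between the pads) lies 2 mm behind it; z points along the fingers, y is the line along which they close (so a half turn about z gives the same grasp; the last joint's range is limited). The gripper opens to 95 mm and grips with 3 to 60 N. Pads are 20 mm wide; open, the fingers measure 119 mm over their backs; the gripper's body (75 mm by 180 mm) begins 59 mm behind the grasp point.
Start: joints at [1.215, 0.124, 1.65, -0, 1.367, -0.083], TCP at [0.175, 0.626, 0.232] pointing down, gripper open.
Joint ranges: [-2.61, 2.61], [-1.02, 2.33], [0.03, 2.71], [-1.35, 4.49], [0.32, 2.68], [-2.91, 2.91]. Speed limits (rad/s): [2.57, 2.57, 3.14, 3.14, 3.14, 3.14].

## Interface

Orientations are given as a unit quaternion [x, y, z, w].
In Python, from bench import sense, read_camera, hand_in gives the robot as it stands.
- The arm moves only by the tool jog_arm, never from a script. Its argument "commands" is a list of rows, each a list of 6 numbers: the shift along the tool's x, y, z each as a share of 0.02 m, from -1 to 1, then the turn, a rotation vector about the tool's x, y, z each as a share of 180 degrees, from -1 to 1. A call has 1 to 5 rows; each row shifts and turns the commanded pose from where the row before left it, along the tool's axes as they then stand; what a row does not reach is not made up. A row lasts 1/8 s, in which the tool goes at most 62.5 mm and 10.7 degrees, less where a joint would pass 70% of its speed; a pose out of reach is approached as far as the arm can. A call with a number of a shift or a turn outside -1 to 1 is refused whole. A call with a gripper value outside its range is refused whole. "hand" is the gripper command: -1 is shut, 1 is fully open, values between are in proportion, set as the call begins (left out, the last holds). The fingers move at their own pace and stop on an object; the grip force is fixed at half the most. Time passes only in rows, so rows that do not move let the fingers close. It gives the time, the measured TCP pose, the force, the opening and the grip force at its end, in the units of the state.
- sense(): the state, without advancing time (a new reading comes with each control period).
- read_camera(name): name is "scene" or "top" or "wrist"; returns a dict with "image" (400x640x3 uint8, blue, green, red), "K" (3x3 intrinsics, pixels), "distortion" ([k1, k2, p1, p2, k3] as OpenCV has them; the pictures are not rectified), "origin" and "attitude" of the camera in the world; the wrist camera has in their place "T_tool_cam" (4x4, takes a point from camera to tool coordinates, whose origin is the TCP and whose axes are the flange's). Camera axes: x right, y up, looking along -z (the intrinsics and any distortion apply to the point x, -y, -z); pixel columns grow to the right and rows downward; lengths in m; the calibration is good to about 2 mm. A picture is of the moment at which its call begins: read the wrist's pose just before it. There is no depth.
- hand_in(): hands the job in; it is judged then, once.
The state is a dict: "t": time; "joint_pos": joint angles; "dq": joint speeds; "tau": joint torques, N m; "tcp_pos": TCP position; "orientation": TCP orientation; "contact_force": force on the tool from outside, world axes, zero at the start; "ft_torque": the same for the moment, N m; "width": finger opening in m; "grasp_force": force on a finger pad.
Only numpy, scipy, OpenCV 4.12 (cv2) and the standard library are available. Lean on these libraries where they do the work, as an engineer would, in place of code of your own. Each camera call takes 0.05 s, during which the arm holds its last target. There are 200 camera calls.

## Working session

There is one attempt and no reset: what is moved stays moved. The work goes in short steps, Python scripts to look and compute and a tool call to move; the robot and the scene stay as the last step left them, time stands still between calls to the robot, and variables do not carry over. Pictures are saved under pics/ and viewed, at most 10 in all, crops included, and the job is handed in when it is done.

Besides the shell and the picture viewer there is one more tool, called after "Call:" in YAML: its name, and indented under it one key for each argument. jog_arm: Moves the arm, as the interface text tells. Shift numbers are shares of 0.02 m and turn numbers shares of 180 degrees, none past 1 either way. Its arguments: {"type":"object","properties":{"commands":{"type":"array"},"hand":{"type":"number"}},"required":["commands"]}

```bash
mkdir -p pics; ls
cat > h.py <<'E'
import numpy as np,cv2
from bench import sense,read_camera,hand_in
from scipy.spatial.transform import Rotation as R
def cam(name):
    s=sense(); c=read_camera(name)
    if name=="wrist":
        T=np.eye(4);T[:3,:3]=R.from_quat(s["orientation"]).as_matrix();T[:3,3]=s["tcp_pos"]
        T=T@np.array(c["T_tool_cam"]); c["o"],c["R"]=T[:3,3],T[:3,:3]
    else:
        c["o"]=np.array(c["origin"]); a=np.array(c["attitude"],float)
        c["R"]=R.from_quat(a).as_matrix() if a.size==4 else a.reshape(3,3)
    return c
def ray(c,px,z):
    p=cv2.undistortPoints(np.array(px,float).reshape(-1,1,2),np.array(c["K"]),np.array(c["distortion"])).reshape(-1,2)
    d=np.c_[p[:,0],-p[:,1],-np.ones(len(p))]@c["R"].T
    return c["o"]+d*((z-c["o"][2])/d[:,2])[:,None]
def proj(c,P):
    q=(np.atleast_2d(P)-c["o"])@c["R"]; q=q*[1,-1,-1]
    return cv2.projectPoints(q,np.zeros(3),np.zeros(3),np.array(c["K"]),np.array(c["distortion"]))[0].reshape(-1,2)
E
python3 - <<'E'
from h import *
import pickle
for n in ["scene","top"]:
    c=cam(n); print(n,c["o"],c["R"].round(3).tolist(),c["K"]); cv2.imwrite(f"pics/{n}0.png",c["image"]); pickle.dump(c,open(n+".pkl","wb"))
s=sense();print(s)
E
```

```text
pics
scene [ 1.20273818 -0.27312806  0.67056818] [[0.323, -0.614, 0.721], [0.946, 0.192, -0.26], [0.021, 0.766, 0.643]] [[360.95728574   0.         319.53038308]
 [  0.         360.95728574 196.45396338]
 [  0.           0.           1.        ]]
top [ 0.36551382 -0.02877721  1.09718558] [[0.011, 0.982, -0.187], [-1.0, 0.008, -0.012], [-0.011, 0.188, 0.982]] [[375.44361212   0.         326.47668602]
 [  0.         375.44361212 200.72906515]
 [  0.           0.           1.        ]]
{'t': 0.1, 'joint_pos': array([ 1.21537478e+00,  1.24432066e-01,  1.65153129e+00, -6.91356094e-06,
        1.36749119e+00, -8.26117484e-02]), 'dq': array([-6.34264236e-04, -1.89814611e-04, -2.85512745e-03,  1.97133556e-05,
        1.67211209e-04, -5.47497481e-04]), 'tau': array([ 7.78388494e-04, -4.18880081e+01, -3.61095893e+01,  7.76773668e-02,
        4.62266884e-02, -6.56003976e-05]), 'tcp_pos': array([0.17498155, 0.62543771, 0.23051864]), 'orientation': array([ 1.35981543e-01,  9.90710933e-01, -9.09439075e-04, -1.98961654e-04]), 'contact_force': array([-0.07152209,  0.08066484, -1.55467955]), 'ft_torque': array([-0.05649034, -0.01804021,  0.01313954]), 'grasp_force': 0.0, 'width': 0.09498162654145706}
```

View pics/top0.png

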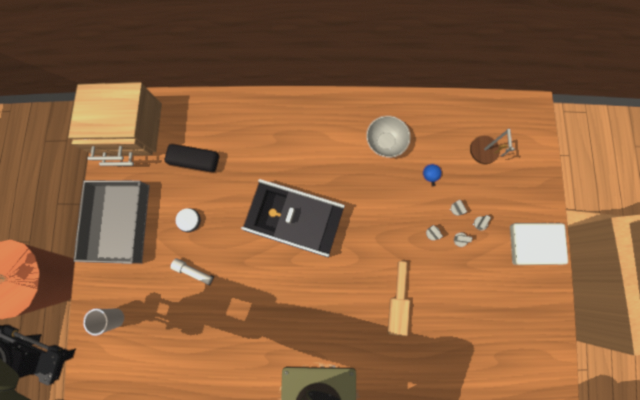

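View pics/scene0.png

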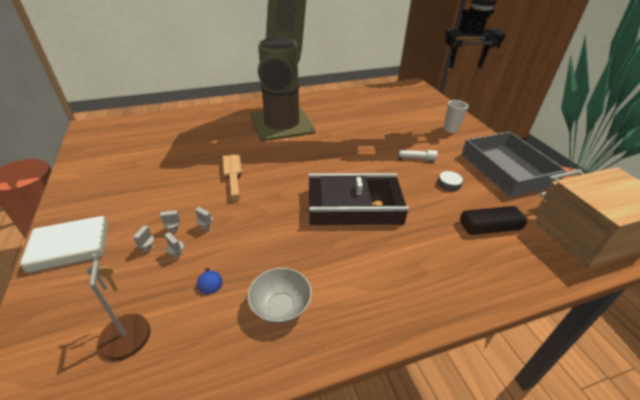

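The top view shows four plug look-alikes at (459,208), (483,222), (434,233) and (463,240). Robot-left is image-left, so (434,233) should be the plug. The shelf is at (293,218) with its handle at (290,214), and the cubby is on the left (+y) side. I'll confirm this in an enlarged crop.

Run:
```python
from h import *
import pickle
t=pickle.load(open("top.pkl","rb"));s=pickle.load(open("scene.pkl","rb"))
print("plugs z.05",ray(t,[(459,208),(483,222),(434,233),(463,240)],.04).round(3).tolist())
print("handle",ray(t,[(290,214)],.075).round(3).tolist())
print("plugs scene",ray(s,[(205,217),(170,219),(144,238),(174,245)],.04).round(3).tolist(), "handle",ray(s,[(359,185)],.072).round(3))
a=cv2.resize(t["image"][170:270,230:350],(480,400),interpolation=cv2.INTER_CUBIC)
b=cv2.resize(t["image"][190:260,420:500],(320,280),interpolation=cv2.INTER_CUBIC)
c=np.zeros((400,800,3),np.uint8);c[:,:480]=a;c[:280,480:]=b
cv2.imwrite("pics/crop1.png",c)
```

```text
plugs z.05 [[0.549, -0.397, 0.04], [0.509, -0.465, 0.04], [0.477, -0.321, 0.04], [0.457, -0.404, 0.04]]
handle [[0.522, 0.084, 0.075]]
plugs scene [[0.486, -0.319, 0.04], [0.467, -0.403, 0.04], [0.516, -0.462, 0.04], [0.56, -0.396, 0.04]] handle [[0.518 0.086 0.072]]
```

View pics/crop1.png

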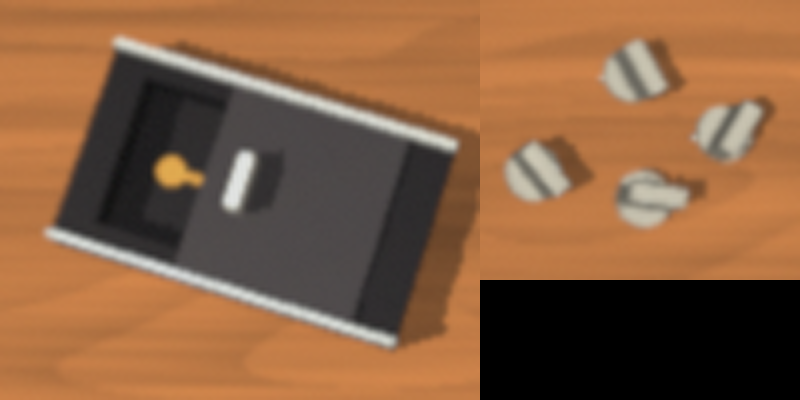

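The crop shows the leftmost plug at crop (535,172), i.e. pixel (434,233), y≈-0.32, which is clearly left of the other three. The handle is a white bar at crop (238,181), and the rails run (118,42)-(456,146) and (48,232)-(394,342).

Run:
```python
from h import *
import pickle
t=pickle.load(open("top.pkl","rb"))
f=lambda X,Y:(230+X/4-.4,170+Y/4-.4)
P=ray(t,[f(118,42),f(456,146),f(48,232),f(394,342)],.059)
print(P.round(3).tolist())
for a,b in((0,1),(2,3)):
    d=P[a]-P[b];print(np.linalg.norm(d),np.degrees(np.arctan2(d[1],d[0])))
h=ray(t,[f(238,181)],.088 if 0 else .085);print("handle top centre",h)
s=sense();M=R.from_quat(s["orientation"]).as_matrix()
print(M.round(3).tolist(), M.T@(h[0]-s["tcp_pos"]))
```

```text
[[0.622, 0.178, 0.059], [0.549, -0.064, 0.059], [0.485, 0.221, 0.059], [0.412, -0.022, 0.059]]
0.252430120937064 73.10964812379149
0.253550063463567 73.19670977953656
handle top centre [[0.51850126 0.08555465 0.085     ]]
[[-0.963, 0.269, -0.001], [0.269, 0.963, -0.002], [0.0, -0.002, -1.0]] [-0.47630158 -0.42708941  0.14624164]
```

Call:
jog_arm:
  commands:
    - [-0.99, -0.89, 0.1, 0, 0, 0.0067]
    - [-0.99, -0.89, 0.1, 0, 0, 0]
    - [-0.99, -0.89, 0.1, 0, 0, 0]
    - [-0.99, -0.89, 0.1, 0, 0, 0]
    - [-0.99, -0.89, 0.1, 0, 0, 0]
  hand: 0.2

```text
t: 0.72
tcp_pos: [0.2448, 0.5113, 0.221]
orientation: [0.146, 0.989, -0.0, -0.0]
contact_force: [1.1, 0.1, 0.2]
width: 0.058
grasp_force: 0.0
```

Call:
jog_arm:
  commands:
    - [-0.99, -0.89, 0.1, 0, 0, 0]
    - [-0.99, -0.89, 0.1, 0, 0, 0]
    - [-0.99, -0.89, 0.1, 0, 0, 0]
    - [-0.99, -0.89, 0.1, 0, 0, 0]
    - [-0.99, -0.89, 0.1, 0, 0, 0]

```text
t: 1.35
tcp_pos: [0.3137, 0.3975, 0.2111]
orientation: [0.146, 0.989, -0.0, -0.0]
contact_force: [-0.4, 0.5, 0.6]
width: 0.0571
grasp_force: 0.0
```

Call:
jog_arm:
  commands:
    - [-0.99, -0.89, 0.1, 0, 0, 0]
    - [-0.99, -0.89, 0.1, 0, 0, 0]
    - [-0.99, -0.89, 0.1, 0, 0, 0]
    - [-0.99, -0.89, 0.1, 0, 0, 0]
    - [-0.99, -0.89, 0.1, 0, 0, 0]

```text
t: 1.98
tcp_pos: [0.3826, 0.2837, 0.2011]
orientation: [0.146, 0.989, -0.0, -0.0]
contact_force: [0.0, -0.7, -0.7]
width: 0.0574
grasp_force: 0.0
```

Call:
jog_arm:
  commands:
    - [-0.99, -0.89, 0.1, 0, 0, 0]
    - [-0.99, -0.89, 0.1, 0, 0, 0]
    - [-0.99, -0.89, 0.1, 0, 0, 0]
    - [-0.99, -0.89, 0.1, 0, 0, 0]
    - [-0.99, -0.89, 0.1, 0, 0, 0]

```text
t: 2.6
tcp_pos: [0.4516, 0.1699, 0.1911]
orientation: [0.146, 0.989, -0.0, -0.0]
contact_force: [-0.6, 0.1, 0.1]
width: 0.057
grasp_force: 0.0
```

Call:
jog_arm:
  commands:
    - [-0.99, -0.89, 0.1, 0, 0, 0]
    - [-0.99, -0.89, 0.1, 0, 0, 0]
    - [-0.99, -0.89, 0.1, 0, 0, 0]
    - [-0.5, -0.5, 0.1, 0, 0, 0]
    - [0, 0, 0, 0, 0, 0]

```text
t: 3.22
tcp_pos: [0.4995, 0.0896, 0.1831]
orientation: [0.147, 0.989, 0.0, -0.001]
contact_force: [-0.4, 0.3, 0.5]
width: 0.0575
grasp_force: 0.0
```

Run:
```python
from h import *
import pickle
c=cam("wrist");pickle.dump(c,open("w1.pkl","wb"));cv2.imwrite("pics/w1.png",c["image"]);print(c["o"],c["R"].round(2).tolist())
```

```text
[0.43012585 0.110062   0.33676232] [[0.29, -0.93, -0.24], [0.96, 0.28, 0.08], [-0.0, -0.26, 0.97]]
```

View pics/w1.png

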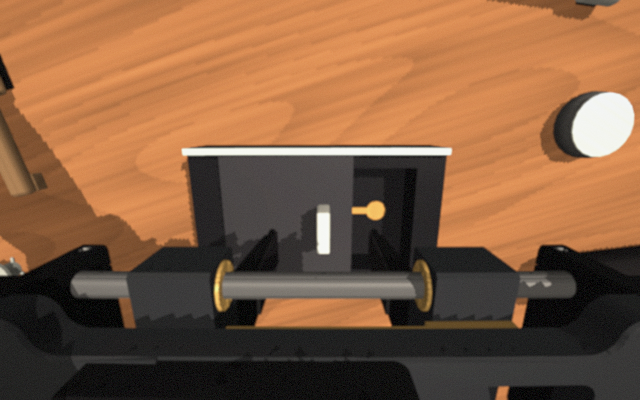

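Run:
```python
from h import *
import pickle
c=pickle.load(open("w1.pkl","rb"));im=c["image"]
m=(im.min(2)>190).astype(np.uint8);m[:180]=0;m[270:]=0;m[:,:290]=0;m[:,350:]=0
x,y,w,h=cv2.boundingRect(m);print(x,y,w,h)
for z in(.085,.088):
    q=ray(c,[(x,y),(x+w,y),(x,y+h),(x+w,y+h)],z);print(z,q.mean(0),np.linalg.norm(q[0]-q[2]),np.linalg.norm(q[0]-q[1]))
s=sense();M=R.from_quat(s["orientation"]).as_matrix();print((M.T@(q.mean(0)-s["tcp_pos"])).round(4))
y=M[:,1];print(np.degrees(np.arctan2(y[1],y[0])))
```

```text
318 213 12 41
0.085 [0.5203831  0.08360278 0.085     ] 0.04021159870547717 0.010864029836140508
0.088 [0.51930759 0.08391807 0.088     ] 0.0397324372659238 0.010734574048675715
[-0.0211 -0.0001  0.0953]
73.12915560775106
```

The wrist view shows the handle top at columns 318-330, rows 213-254 (40 mm long, as it should be). I'll descend, grip, then slide along tool +y.

Call:
jog_arm:
  commands:
    - [-1, 0, 1, 0, 0, 0]
    - [-0.05, 0, 1, 0, 0, 0]
    - [0, 0, 1, 0, 0, 0]
    - [0, 0, 1, 0, 0, 0]
    - [0, 0, 0.9, 0, 0, 0]

```text
t: 3.9
tcp_pos: [0.5186, 0.0843, 0.0839]
orientation: [0.146, 0.989, -0.0, -0.001]
contact_force: [-0.1, 0.7, -0.4]
width: 0.0573
grasp_force: 0.0
```

Call:
jog_arm:
  commands:
    - [0, 0, 0.1, 0, 0, 0]
    - [0, 0, 0, 0, 0, 0]
    - [0, 0, 0, 0, 0, 0]
    - [0, 0, 0, 0, 0, 0]
  hand: -1

```text
t: 4.4
tcp_pos: [0.5203, 0.084, 0.0845]
orientation: [0.146, 0.989, 0.0, 0.001]
contact_force: [0.0, 0.0, 0.3]
width: 0.0222
grasp_force: 0.0
```

Call:
jog_arm:
  commands:
    - [0, 0, 0, 0, 0, 0]
    - [0, 0, 0, 0, 0, 0]
    - [0, 0, 0, 0, 0, 0]

```text
t: 4.78
tcp_pos: [0.52, 0.0839, 0.0841]
orientation: [0.146, 0.989, -0.0, 0.0]
contact_force: [-0.9, -0.5, 2.6]
width: 0.012
grasp_force: 30.0
```

Gripped at 12 mm. Now sliding shut, slowly near the stop.

Call:
jog_arm:
  commands:
    - [0, 0.7, 0, 0, 0, 0]
    - [0, 0.7, 0, 0, 0, 0]
    - [0, 0.7, 0, 0, 0, 0]
    - [0, 0.7, 0, 0, 0, 0]
    - [0, 0.6, 0, 0, 0, 0]

```text
t: 5.4
tcp_pos: [0.5401, 0.1504, 0.0841]
orientation: [0.146, 0.989, 0.0, 0.0]
contact_force: [-1.1, -2.5, 4.5]
width: 0.0117
grasp_force: 30.0
```

Call:
jog_arm:
  commands:
    - [0, 0.15, 0, 0, 0, 0]
    - [0, 0.15, 0, 0, 0, 0]
    - [0, 0.15, 0, 0, 0, 0]

```text
t: 5.78
tcp_pos: [0.5406, 0.1521, 0.0839]
orientation: [0.145, 0.989, -0.008, -0.002]
contact_force: [-9.9, -30.9, 15.8]
width: 0.0119
grasp_force: 30.1
```

At the stop (31 N). I'll back the command off and let the force settle before releasing.

Call:
jog_arm:
  commands:
    - [0, -0.22, 0, 0, 0, 0]
    - [0, 0, 0, 0, 0, 0]

```text
t: 6.02
tcp_pos: [0.5405, 0.1518, 0.084]
orientation: [0.146, 0.989, -0.002, -0.0]
contact_force: [-3.3, -9.4, 8.6]
width: 0.0118
grasp_force: 30.0
```

Call:
jog_arm:
  commands:
    - [0, 0, 0, 0, 0, 0]
    - [0, 0, 0, 0, 0, 0]
    - [0, 0, 0, 0, 0, 0]
  hand: 0.2

```text
t: 6.4
tcp_pos: [0.5404, 0.154, 0.083]
orientation: [0.146, 0.989, 0.0, -0.0]
contact_force: [-0.0, -0.4, -0.9]
width: 0.0365
grasp_force: 0.0
```

Call:
jog_arm:
  commands:
    - [0, 0, -1, 0, 0, 0]
    - [0, 0, -1, 0, 0, 0]
    - [0, -0.5, -1, 0, 0, 0]
    - [-0.1, -1, -1, 0, 0, 0]
    - [-0.1, -1, -1, 0, 0, 0]

```text
t: 7.02
tcp_pos: [0.5301, 0.1034, 0.1859]
orientation: [0.146, 0.989, 0.0, 0.001]
contact_force: [-0.3, 0.8, 1.0]
width: 0.0568
grasp_force: 0.0
```

Call:
jog_arm:
  commands:
    - [-0.1, -1, -0.4, 0, 0, 0]
    - [-0.1, -1, 0, 0, 0, 0]
    - [-0.1, -1, 0, 0, 0, 0]
    - [-0.1, -1, 0, 0, 0, 0]
    - [-0.1, -1, 0, 0, 0, 0]

```text
t: 7.65
tcp_pos: [0.5096, 0.0044, 0.1903]
orientation: [0.147, 0.989, -0.0, -0.001]
contact_force: [-0.9, -0.6, -0.5]
width: 0.0568
grasp_force: 0.0
```

Call:
jog_arm:
  commands:
    - [-0.1, -1, 0, 0, 0, 0]
    - [-0.1, -1, 0, 0, 0, 0]
    - [-0.1, -1, 0, 0, 0, 0]
    - [-0.1, -1, 0, 0, 0, 0]
    - [-0.1, -1, 0, 0, 0, 0]

```text
t: 8.28
tcp_pos: [0.4901, -0.094, 0.1903]
orientation: [0.147, 0.989, 0.0, -0.001]
contact_force: [0.4, 0.1, -0.2]
width: 0.057
grasp_force: 0.0
```

Call:
jog_arm:
  commands:
    - [-0.1, -1, 0, 0, 0, 0]
    - [-0.1, -1, 0, 0, 0, 0]
    - [-0.1, -1, 0, 0, 0, 0]
    - [-0.1, -1, 0, 0, 0, 0]
    - [-0.1, -1, 0, 0, 0, 0]

```text
t: 8.9
tcp_pos: [0.4706, -0.1924, 0.1903]
orientation: [0.147, 0.989, 0.0, -0.001]
contact_force: [0.1, 0.8, -0.3]
width: 0.057
grasp_force: 0.0
```

Call:
jog_arm:
  commands:
    - [-0.1, -1, 0, 0, 0, 0]
    - [-0.1, -1, 0, 0, 0, 0]
    - [0, -0.5, 0, 0, 0, 0]
    - [0, 0, 0, 0, 0, 0]

```text
t: 9.4
tcp_pos: [0.4608, -0.2409, 0.1913]
orientation: [0.147, 0.989, 0.0, -0.0]
contact_force: [-0.2, 0.1, -0.7]
width: 0.0569
grasp_force: 0.0
```

Run:
```python
from h import *
import pickle
c=cam("wrist");pickle.dump(c,open("w2.pkl","wb"))
t=cam("top");pickle.dump(t,open("top2.pkl","wb"))
s=sense();print(s["tcp_pos"],s["joint_pos"].round(2))
o=np.zeros((400,800,3),np.uint8);o[:,:480]=cv2.resize(t["image"][170:270,230:350],(480,400),interpolation=cv2.INTER_CUBIC)
o[:200,480:]=cv2.resize(c["image"],(320,200))
cv2.imwrite("pics/w2.png",c["image"]);cv2.imwrite("pics/t2.png",o)
```

```text
[ 0.4611933  -0.24018565  0.19150434] [-0.58 -0.14  1.98  0.    1.3  -1.86]
```

View pics/w2.png

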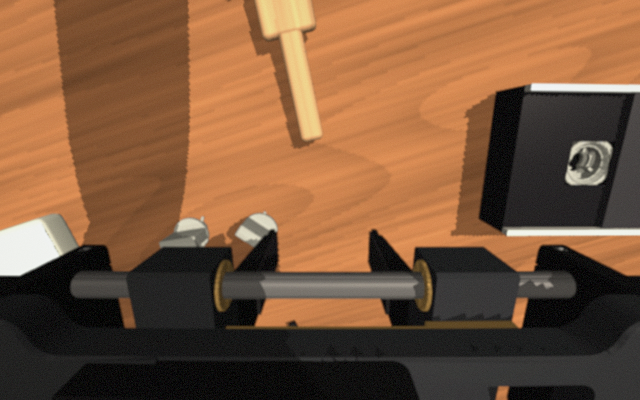

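View pics/t2.png

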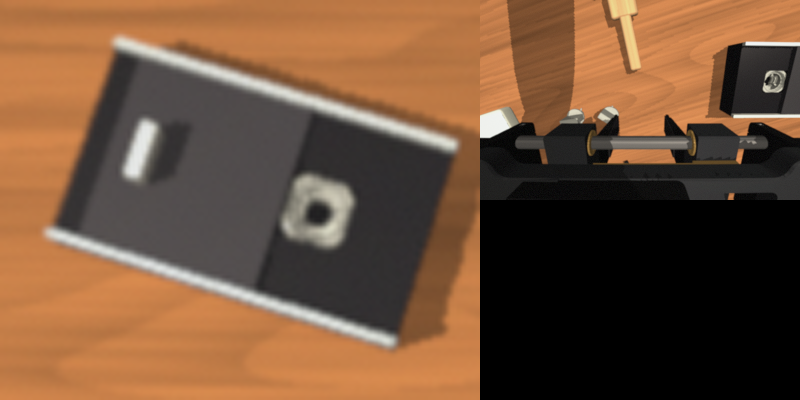

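Panel is shut. The collar shows at t2 crop (318,212) and w2 pixel (589,162). The plug at (257,231) is half hidden by a finger, so I'll shift for a clear view of it.

Call:
jog_arm:
  commands:
    - [-0.9, -0.9, 0, 0, 0, 0]
    - [-1, -0.9, 0, 0, 0, 0]
    - [-1, -0.9, 0, 0, 0, 0]
    - [-0.9, -0.8, 0, 0, 0, 0]
    - [0, 0, 0, 0, 0, 0]

```text
t: 10.12
tcp_pos: [0.5143, -0.3296, 0.1915]
orientation: [0.146, 0.989, 0.0, -0.0]
contact_force: [-0.8, -0.3, -0.1]
width: 0.0571
grasp_force: 0.0
```

Run:
```python
from h import *
import pickle
c=cam("wrist");pickle.dump(c,open("w3.pkl","wb"))
p=proj(c,[[.482,-.32,.04]])[0];print(p,sense()["tcp_pos"])
x,y=np.clip(p-[80,60],0,[480,260]).astype(int);print(x,y)
cv2.imwrite("pics/w3.png",cv2.resize(c["image"][y:y+120,x:x+160],(800,600),interpolation=cv2.INTER_CUBIC))
for n,px,z in(("w2",(589,162),.049),("top2",(230+318/4-.4,170+212/4-.4),.049)):
    print(ray(pickle.load(open(n+".pkl","rb")),[px],z))
```

```text
[323.46267169 166.29276556] [ 0.51388301 -0.32887605  0.19136754]
243 106
[[0.50174541 0.03271119 0.049     ]]
[[0.50243034 0.03258414 0.049     ]]
```

View pics/w3.png

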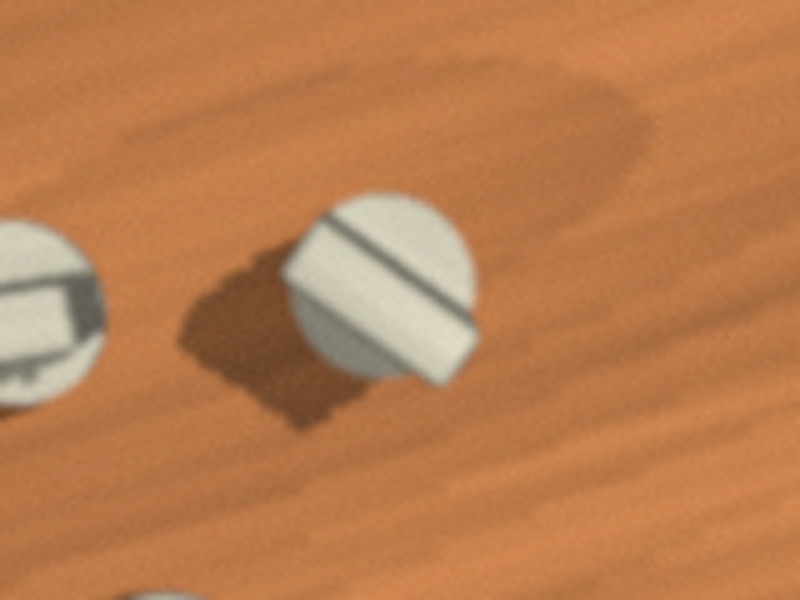

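The crop shows the plug's bar top with corners (327,213), (480,335), (443,388), (282,270), and the flange centred near (385,287).

Run:
```python
from h import *
import pickle
c=pickle.load(open("w3.pkl","rb"))
f=lambda p:(243+p[0]/5-.4,106+p[1]/5-.4)
q=ray(c,[f(p) for p in((327,213),(480,335),(443,388),(282,270))],.0595)
C=q.mean(0);print(C,np.linalg.norm(q[0]-q[1]),np.linalg.norm(q[1]-q[2]),"flange",ray(c,[f((385,287))],.0275))
d=q[1]-q[0]+q[2]-q[3];a=np.degrees(np.arctan2(d[1],d[0]))
s=sense();M=R.from_quat(s["orientation"]).as_matrix();y=M[:,1];b=np.degrees(np.arctan2(y[1],y[0]))
print("bar",a,"tool y",b,"need world turn",(a+90-b+90)%180-90)
print("shift in tool",M.T@(C-s["tcp_pos"]),s["joint_pos"])
```

```text
[ 0.47822382 -0.32313145  0.0595    ] 0.03828734233164558 0.012885956364783024 flange [[ 0.47886432 -0.32344515  0.0275    ]]
bar 35.82588296301217 tool y 73.18861107730314 need world turn 52.637271885709026
shift in tool [ 0.03568747 -0.00489695  0.13189409] [-6.57398544e-01  6.58191234e-02  1.78135128e+00  3.02031950e-04
  1.29541896e+00 -1.93486331e+00]
```

Call:
jog_arm:
  commands:
    - [0, 0, 0.3, 0, 0, 0.059]
    - [0, 0, 0.3, 0, 0, 0.059]
    - [0, 0, 0.3, 0, 0, 0.059]
    - [0, 0, 0.3, 0, 0, 0.059]
    - [0, 0, 0.3, 0, 0, 0.059]

```text
t: 10.8
tcp_pos: [0.5133, -0.328, 0.1615]
orientation: [0.575, 0.818, 0.0, -0.0]
contact_force: [-0.4, 0.6, -0.1]
width: 0.057
grasp_force: 0.0
```

Call:
jog_arm:
  commands:
    - [0, 0, 0.3, 0, 0, 0.059]
    - [0, 0, 0.3, 0, 0, 0.059]
    - [0, 0, 0.3, 0, 0, 0.059]
    - [0, 0, 0.3, 0, 0, 0.059]
    - [0, 0, 0.3, 0, 0, 0.059]

```text
t: 11.42
tcp_pos: [0.5134, -0.328, 0.1316]
orientation: [0.88, 0.475, 0.0, -0.0]
contact_force: [-0.7, -0.3, -0.3]
width: 0.0568
grasp_force: 0.0
```

Call:
jog_arm:
  commands:
    - [0, 0, 0.3, 0, 0, 0.059]
    - [0, 0, 0.3, 0, 0, 0.059]
    - [-0.6, -0.6, 0, 0, 0, 0]
    - [-0.67, -0.66, 0, 0, 0, 0]
    - [0, 0, 0, 0, 0, 0]

```text
t: 12.05
tcp_pos: [0.4769, -0.3229, 0.1198]
orientation: [0.951, 0.308, -0.0, -0.0]
contact_force: [-0.8, -0.1, 0.4]
width: 0.0574
grasp_force: 0.0
```

Run:
```python
from h import *
s=sense();M=R.from_quat(s["orientation"]).as_matrix();y=M[:,1]
print(s["tcp_pos"],np.degrees(np.arctan2(y[1],y[0])),M.T@(np.array([.4785,-.3233,.053])-s["tcp_pos"]),s["joint_pos"])
```

```text
[ 0.47690603 -0.32291494  0.11977133] -54.15661774375127 [0.00107223 0.00127356 0.06677071] [-6.88405068e-01  5.84623002e-02  1.91614008e+00  2.77413946e-05
  1.16741785e+00  2.56795311e-01]
```

Call:
jog_arm:
  commands:
    - [0.05, 0.06, 1, 0, 0, 0]
    - [0, 0, 1, 0, 0, 0]
    - [0, 0, 0.9, 0, 0, 0]
    - [0, 0, 0.44, 0, 0, 0]
    - [0, 0, 0, 0, 0, 0]

```text
t: 12.68
tcp_pos: [0.4794, -0.3237, 0.0514]
orientation: [0.952, 0.307, -0.001, -0.001]
contact_force: [-0.5, -1.1, -0.3]
width: 0.057
grasp_force: 0.0
```

Call:
jog_arm:
  commands:
    - [0, 0, 0, 0, 0, 0]
    - [0, 0, 0, 0, 0, 0]
    - [0, 0, 0, 0, 0, 0]
    - [0, 0, 0, 0, 0, 0]
    - [0, 0, 0, 0, 0, 0]
  hand: -1

```text
t: 13.3
tcp_pos: [0.4799, -0.3242, 0.053]
orientation: [0.952, 0.307, 0.0, 0.0]
contact_force: [0.1, -0.7, 0.3]
width: 0.014
grasp_force: 30.0
```

Call:
jog_arm:
  commands:
    - [0, 0, 0, 0, 0, 0]
    - [0, 0, 0, 0, 0, 0]

```text
t: 13.55
tcp_pos: [0.48, -0.3242, 0.053]
orientation: [0.952, 0.307, 0.0, 0.0]
contact_force: [-0.5, -0.3, 0.7]
width: 0.014
grasp_force: 30.0
```

Call:
jog_arm:
  commands:
    - [0, 0, -1, 0, 0, 0]
    - [0, 0, -1, 0, 0, 0]
    - [0, 0, -1, 0, 0, 0]
    - [0, 0, -1, 0, 0, 0]
    - [0.81, -0.985, -1, 0, 0, 0]

```text
t: 14.18
tcp_pos: [0.4817, -0.2997, 0.155]
orientation: [0.952, 0.306, 0.0, 0.001]
contact_force: [-0.1, 0.3, -1.6]
width: 0.0137
grasp_force: 30.0
```

Call:
jog_arm:
  commands:
    - [0.81, -0.985, 0, 0, 0, 0]
    - [0.81, -0.985, 0, 0, 0, 0]
    - [0.81, -0.985, 0, 0, 0, 0]
    - [0.81, -0.985, 0, 0, 0, 0]
    - [0.81, -0.985, 0, 0, 0, 0]

```text
t: 14.8
tcp_pos: [0.4899, -0.1708, 0.1541]
orientation: [0.952, 0.307, 0.0, 0.0]
contact_force: [0.2, -0.8, -2.0]
width: 0.014
grasp_force: 30.0
```

Call:
jog_arm:
  commands:
    - [0.81, -0.985, 0, 0, 0, 0]
    - [0.81, -0.985, 0, 0, 0, 0]
    - [0.81, -0.985, 0, 0, 0, 0]
    - [0.81, -0.985, 0, 0, 0, 0]
    - [0.81, -0.985, 0, 0, 0, 0]

```text
t: 15.42
tcp_pos: [0.4982, -0.0434, 0.1541]
orientation: [0.952, 0.307, 0.0, 0.0]
contact_force: [0.6, -1.0, -1.3]
width: 0.014
grasp_force: 30.0
```

Call:
jog_arm:
  commands:
    - [0.81, -0.985, 0, 0, 0, 0]
    - [0.81, -0.985, 0, 0, 0, 0]
    - [0.81, -0.985, 0, 0, 0, 0]
    - [0, 0, 0, 0, 0, 0]
    - [0, 0, 0, 0, 0, 0]

```text
t: 16.05
tcp_pos: [0.5031, 0.0317, 0.1535]
orientation: [0.952, 0.307, 0.0, 0.0]
contact_force: [-0.6, -0.4, -3.0]
width: 0.0139
grasp_force: 30.0
```

Run:
```python
from h import *
s=sense();M=R.from_quat(s["orientation"]).as_matrix()
print(s["tcp_pos"],M.T@(np.array([.5025,.0325,.1])-s["tcp_pos"]),s["joint_pos"],s["contact_force"],s["ft_torque"])
c=cam("wrist");d=cam("scene")
p=proj(d,[[.5025,.0325,.09]])[0].astype(int);print(p)
o=np.zeros((400,800,3),np.uint8);o[:,:400]=cv2.resize(c["image"][150:310,240:400],(400,400),interpolation=cv2.INTER_CUBIC)
o[:,400:]=cv2.resize(d["image"][p[1]-50:p[1]+50,p[0]-50:p[0]+50],(400,400),interpolation=cv2.INTER_CUBIC);cv2.imwrite("pics/c4.png",o)
```

```text
[0.50309284 0.03170538 0.15345492] [-2.71869349e-05 -1.03222744e-03  5.34541359e-02] [-4.33265415e-02 -1.41114170e-01  2.04845220e+00 -5.15711637e-04
  1.23363371e+00  9.04005182e-01] [-0.5649778  -0.397018   -2.99457423] [-0.03590149  0.12901779 -0.0127893 ]
[338 179]
```

View pics/c4.png

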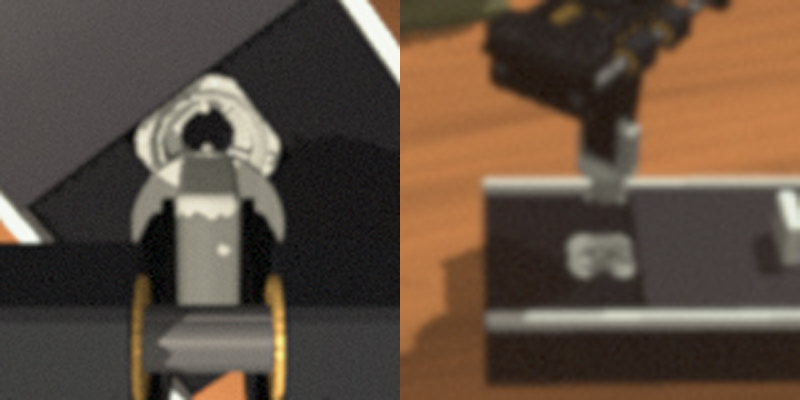

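The plug is held upright, centred ahead of the collar, and the scene view shows the collar directly below. I'll descend gently, feeling for contact.

Call:
jog_arm:
  commands:
    - [0, -0.02, 1, 0, 0, 0]
    - [0, 0, 1, 0, 0, 0]
    - [0, 0, 0.5, 0, 0, 0]
    - [0, 0, 0, 0, 0, 0]

```text
t: 16.65
tcp_pos: [0.5022, 0.032, 0.1022]
orientation: [0.952, 0.306, -0.001, -0.0]
contact_force: [0.6, -0.5, -1.7]
width: 0.014
grasp_force: 30.0
```

Call:
jog_arm:
  commands:
    - [0, 0, 0.1, 0, 0, 0]
    - [0, 0, 0.1, 0, 0, 0]
    - [0, 0, 0.1, 0, 0, 0]
    - [0, 0, 0, 0, 0, 0]

```text
t: 17.15
tcp_pos: [0.5027, 0.0325, 0.0968]
orientation: [0.952, 0.307, -0.0, -0.0]
contact_force: [-0.0, 0.1, -1.5]
width: 0.0136
grasp_force: 30.0
```

Call:
jog_arm:
  commands:
    - [0, 0, 0.1, 0, 0, 0]
    - [0, 0, 0.1, 0, 0, 0]
    - [0, 0, 0, 0, 0, 0]

```text
t: 17.52
tcp_pos: [0.5028, 0.0325, 0.0929]
orientation: [0.952, 0.307, 0.0, -0.0]
contact_force: [0.9, 0.1, -0.0]
width: 0.0136
grasp_force: 30.0
```

Call:
jog_arm:
  commands:
    - [0, 0, 0.05, 0, 0, 0]
    - [0, 0, 0.05, 0, 0, 0]
    - [0, 0, 0, 0, 0, 0]

```text
t: 17.9
tcp_pos: [0.5031, 0.0325, 0.0924]
orientation: [0.952, 0.307, 0.0, -0.0]
contact_force: [-3.7, -0.7, 8.0]
width: 0.0138
grasp_force: 30.0
```

Contact at a flange height of about 14 mm with about 10 N. I'll ease off slightly and turn anticlockwise (tool −z).

Call:
jog_arm:
  commands:
    - [0, 0, -0.03, 0, 0, -0.02]
    - [0, 0, 0, 0, 0, -0.02]
    - [0, 0, 0, 0, 0, -0.02]
    - [0, 0, 0, 0, 0, 0]

```text
t: 18.4
tcp_pos: [0.5038, 0.0326, 0.0926]
orientation: [0.919, 0.395, 0.001, 0.0]
contact_force: [1.2, 1.2, 4.3]
width: 0.0139
grasp_force: 30.0
```

Call:
jog_arm:
  commands:
    - [0, 0, 0, 0, 0, -0.02]
    - [0, 0, 0, 0, 0, -0.02]
    - [0, 0, 0, 0, 0, 0]

```text
t: 18.77
tcp_pos: [0.5029, 0.0322, 0.0914]
orientation: [0.892, 0.451, 0.0, 0.0]
contact_force: [0.6, -1.0, 1.7]
width: 0.0139
grasp_force: 30.0
```

Call:
jog_arm:
  commands:
    - [0, 0, 0, 0, 0, -0.02]
    - [0, 0, 0, 0, 0, -0.02]
    - [0, 0, 0, 0, 0, 0]

```text
t: 19.15
tcp_pos: [0.5023, 0.0324, 0.0908]
orientation: [0.863, 0.506, -0.0, -0.0]
contact_force: [0.7, 0.4, -1.6]
width: 0.0136
grasp_force: 30.0
```

The plug has come off its support. Lowering gently to see which level it reaches.

Call:
jog_arm:
  commands:
    - [0, 0, 0.06, 0, 0, 0]
    - [0, 0, 0.06, 0, 0, 0]
    - [0, 0, 0, 0, 0, 0]

```text
t: 19.52
tcp_pos: [0.5028, 0.0324, 0.0891]
orientation: [0.862, 0.507, -0.0, 0.0]
contact_force: [-0.4, -0.8, -1.2]
width: 0.0137
grasp_force: 30.0
```

Call:
jog_arm:
  commands:
    - [0, 0, 0.05, 0, 0, 0]
    - [0, 0, 0.03, 0, 0, 0]
    - [0, 0, 0, 0, 0, 0]

```text
t: 19.9
tcp_pos: [0.5031, 0.0324, 0.0887]
orientation: [0.862, 0.507, 0.0, 0.0]
contact_force: [-3.1, -0.7, 6.6]
width: 0.0136
grasp_force: 30.0
```

At .0887 m it is on the low ridge end (flange about 10 mm), not the thread start. Continuing backward and following the climb of 3.3 mm/rad.

Call:
jog_arm:
  commands:
    - [0, 0, -0.03, 0, 0, -0.02]
    - [0, 0, -0.01, 0, 0, -0.02]
    - [0, 0, -0.01, 0, 0, -0.02]
    - [0, 0, -0.01, 0, 0, -0.02]
    - [0, 0, 0, 0, 0, 0]

```text
t: 20.52
tcp_pos: [0.5038, 0.0322, 0.0896]
orientation: [0.792, 0.611, 0.001, 0.001]
contact_force: [0.3, -1.2, 3.5]
width: 0.0138
grasp_force: 30.0
```

Call:
jog_arm:
  commands:
    - [0, 0, -0.01, 0, 0, -0.02]
    - [0, 0, -0.01, 0, 0, -0.02]
    - [0, 0, -0.01, 0, 0, -0.02]
    - [0, 0, -0.01, 0, 0, -0.02]
    - [0, 0, 0, 0, 0, 0]

```text
t: 21.15
tcp_pos: [0.5038, 0.0323, 0.0904]
orientation: [0.709, 0.705, 0.001, 0.001]
contact_force: [0.3, -1.1, 3.5]
width: 0.0138
grasp_force: 30.0
```

Call:
jog_arm:
  commands:
    - [0, 0, -0.01, 0, 0, -0.02]
    - [0, 0, -0.01, 0, 0, -0.02]
    - [0, 0, -0.01, 0, 0, -0.02]
    - [0, 0, -0.01, 0, 0, -0.02]
    - [0, 0, 0, 0, 0, 0]

```text
t: 21.78
tcp_pos: [0.5038, 0.0323, 0.0911]
orientation: [0.616, 0.788, 0.001, 0.001]
contact_force: [1.9, -1.1, 6.2]
width: 0.0142
grasp_force: 30.0
```

Call:
jog_arm:
  commands:
    - [0, 0, -0.01, 0, 0, -0.02]
    - [0, 0, -0.01, 0, 0, -0.02]
    - [0, 0, -0.01, 0, 0, -0.02]
    - [0, 0, 0, 0, 0, 0]

```text
t: 22.28
tcp_pos: [0.5036, 0.0326, 0.0916]
orientation: [0.539, 0.842, 0.001, 0.001]
contact_force: [1.7, -0.0, 5.9]
width: 0.0137
grasp_force: 30.0
```

Call:
jog_arm:
  commands:
    - [0, 0, -0.01, 0, 0, -0.02]
    - [0, 0, -0.01, 0, 0, -0.02]
    - [0, 0, -0.01, 0, 0, -0.02]
    - [0, 0, 0, 0, 0, 0]

```text
t: 22.78
tcp_pos: [0.5027, 0.0327, 0.0911]
orientation: [0.457, 0.889, 0.0, -0.0]
contact_force: [2.3, 0.9, 2.2]
width: 0.0136
grasp_force: 30.0
```

Call:
jog_arm:
  commands:
    - [0, 0, 0.06, 0, 0, -0.01]
    - [0, 0, 0, 0, 0, -0.01]
    - [0, 0, 0, 0, 0, 0]

```text
t: 23.15
tcp_pos: [0.5029, 0.0322, 0.0897]
orientation: [0.428, 0.904, -0.0, 0.0]
contact_force: [4.2, -0.2, -2.1]
width: 0.0141
grasp_force: 30.0
```

Call:
jog_arm:
  commands:
    - [0, 0, 0.08, 0, 0, 0]
    - [0, 0, 0.08, 0, 0, 0]
    - [0, 0, 0, 0, 0, 0]

```text
t: 23.52
tcp_pos: [0.5023, 0.0323, 0.0863]
orientation: [0.428, 0.904, -0.0, -0.0]
contact_force: [3.8, -1.6, -3.0]
width: 0.0138
grasp_force: 30.0
```

Call:
jog_arm:
  commands:
    - [0, 0, 0.05, 0, 0, 0]
    - [0, 0, 0.05, 0, 0, 0]
    - [0, 0, 0.04, 0, 0, 0]
    - [0, 0, 0, 0, 0, 0]

```text
t: 24.02
tcp_pos: [0.5025, 0.0325, 0.0841]
orientation: [0.428, 0.904, -0.0, -0.0]
contact_force: [2.9, -0.5, -0.5]
width: 0.0136
grasp_force: 30.0
```

Call:
jog_arm:
  commands:
    - [0, 0, 0.05, 0, 0, 0]
    - [0, 0, 0, 0, 0, 0]

```text
t: 24.28
tcp_pos: [0.5026, 0.0325, 0.0837]
orientation: [0.428, 0.904, -0.0, -0.0]
contact_force: [-0.1, -1.2, 5.0]
width: 0.0142
grasp_force: 30.0
```

```bash
python3 -c "
from h import *
s=sense();print(s['tcp_pos'],s['joint_pos'],s['contact_force'],s['ft_torque'])"
```

```text
[0.50264067 0.03249641 0.0836974 ] [-4.21037499e-02 -5.77377351e-02  2.09951216e+00  9.95348061e-05
  1.10045745e+00 -7.28487879e-01] [-0.09301578 -1.17149293  4.95154003] [-0.14525843  0.08823751 -0.00111115]
```

It has dropped into the gap (flange about 5.3 mm, floor felt). Now driving clockwise, following the sink.

Call:
jog_arm:
  commands:
    - [0, 0, -0.02, 0, 0, 0.02]
    - [0, 0, 0.01, 0, 0, 0.02]
    - [0, 0, 0.01, 0, 0, 0.02]
    - [0, 0, 0.01, 0, 0, 0.02]
    - [0, 0, 0, 0, 0, 0]

```text
t: 24.9
tcp_pos: [0.5026, 0.0323, 0.0836]
orientation: [0.538, 0.843, -0.0, -0.0]
contact_force: [-1.2, -1.9, 5.7]
width: 0.0137
grasp_force: 30.0
```

```bash
cat > q.py <<'E'
from h import *
s=sense();y=R.from_quat(s["orientation"]).as_matrix()[:,1]
print(s['tcp_pos'].round(4),np.degrees(np.arctan2(y[1],y[0])).round(1),'q6',s['joint_pos'][5].round(3),s['contact_force'].round(1),s['ft_torque'].round(2))
E
python3 q.py
```

```text
[0.5026 0.0323 0.0836] 24.9 q6 -0.477 [-1.2 -1.9  5.7] [-0.23  0.31 -0.04]
```

Call:
jog_arm:
  commands:
    - [0, 0, 0, 0, 0, 0.02]
    - [0, 0, 0, 0, 0, 0.02]
    - [0, 0, 0, 0, 0, 0.02]
    - [0, 0, 0, 0, 0, 0.02]
    - [0, 0, 0, 0, 0, 0]

```text
t: 25.52
tcp_pos: [0.5026, 0.0323, 0.0832]
orientation: [0.639, 0.769, -0.0, -0.0]
contact_force: [0.0, -2.0, 3.7]
width: 0.0141
grasp_force: 30.0
```

```bash
python3 q.py
```

```text
[0.5026 0.0323 0.0832] 10.6 q6 -0.227 [ 0.  -2.   3.7] [-0.44  0.07 -0.01]
```

Sinking has started. Continuing with the follow.

Call:
jog_arm:
  commands:
    - [0, 0, 0.01, 0, 0, 0.02]
    - [0, 0, 0.01, 0, 0, 0.02]
    - [0, 0, 0.01, 0, 0, 0.02]
    - [0, 0, 0.01, 0, 0, 0.02]
    - [0, 0, 0, 0, 0, 0]

```text
t: 26.15
tcp_pos: [0.5026, 0.0324, 0.0823]
orientation: [0.73, 0.683, -0.0, -0.0]
contact_force: [-0.2, -1.0, 4.0]
width: 0.0135
grasp_force: 30.0
```

Call:
jog_arm:
  commands:
    - [0, 0, 0.01, 0, 0, 0.02]
    - [0, 0, 0.01, 0, 0, 0.02]
    - [0, 0, 0.01, 0, 0, 0.02]
    - [0, 0, 0.01, 0, 0, 0.02]
    - [0, 0, 0, 0, 0, 0]

```text
t: 26.78
tcp_pos: [0.5026, 0.0326, 0.0815]
orientation: [0.81, 0.587, -0.0, -0.0]
contact_force: [-1.1, -0.3, 4.3]
width: 0.0138
grasp_force: 30.0
```

```bash
python3 q.py
```

```text
[0.5026 0.0326 0.0815] -18.2 q6 0.275 [-1.1 -0.3  4.3] [-0.21  0.31 -0.04]
```

Call:
jog_arm:
  commands:
    - [0, 0, 0.01, 0, 0, 0.02]
    - [0, 0, 0.01, 0, 0, 0.02]
    - [0, 0, 0.01, 0, 0, 0.02]
    - [0, 0, 0.01, 0, 0, 0.02]
    - [0, 0, 0, 0, 0, 0]

```text
t: 27.4
tcp_pos: [0.5027, 0.0325, 0.0807]
orientation: [0.877, 0.481, -0.0, -0.0]
contact_force: [-0.3, -1.0, 4.0]
width: 0.0138
grasp_force: 30.0
```

```bash
python3 q.py
```

```text
[0.5027 0.0325 0.0807] -32.5 q6 0.526 [-0.3 -1.   4. ] [-0.17  0.24  0.04]
```

Call:
jog_arm:
  commands:
    - [0, 0, 0.01, 0, 0, 0.015]
    - [0, 0, 0.01, 0, 0, 0.015]
    - [0, 0, 0, 0, 0, 0]

```text
t: 27.78
tcp_pos: [0.5029, 0.0323, 0.0806]
orientation: [0.898, 0.439, -0.0, 0.0]
contact_force: [-0.6, -0.8, 5.2]
width: 0.0137
grasp_force: 30.0
```

```bash
python3 q.py
```

```text
[0.5029 0.0323 0.0806] -37.9 q6 0.619 [-0.6 -0.8  5.2] [-0.31  0.38  0.38]
```

Call:
jog_arm:
  commands:
    - [0, 0, 0.005, 0, 0, 0.01]
    - [0, 0, 0.005, 0, 0, 0.01]
    - [0, 0, 0, 0, 0, 0]

```text
t: 28.15
tcp_pos: [0.5031, 0.0323, 0.0806]
orientation: [0.911, 0.412, 0.0, 0.001]
contact_force: [-1.2, -1.0, 6.1]
width: 0.0141
grasp_force: 30.8
```

```bash
python3 q.py
```

```text
[0.5031 0.0323 0.0806] -41.4 q6 0.681 [-1.2 -1.   6.1] [-0.31  0.39  0.74]
```

The twist rose sharply with no more sinking, so this is the end stop. I'll relieve the twist straight away.

Call:
jog_arm:
  commands:
    - [0, 0, -0.02, 0, 0, -0.03]
    - [0, 0, 0, 0, 0, 0]

```text
t: 28.4
tcp_pos: [0.5033, 0.0321, 0.0805]
orientation: [0.892, 0.452, 0.0, 0.001]
contact_force: [1.3, -2.2, 2.1]
width: 0.0139
grasp_force: 30.0
```

```bash
python3 q.py
```

```text
[0.5033 0.0321 0.0805] -36.2 q6 0.59 [ 1.3 -2.2  2.1] [-0.62 -0.26  0.1 ]
```

Twist is relieved. z reads 80.5 mm, 0.5 mm above the nominal home reading. I'll release and regrasp to check gently that it really is on the stop.

Call:
jog_arm:
  commands:
    - [0, 0, 0, 0, 0, 0]
    - [0, 0, 0, 0, 0, 0]
    - [0, 0, 0, 0, 0, 0]
  hand: -0.4

```text
t: 28.78
tcp_pos: [0.5023, 0.0326, 0.0799]
orientation: [0.892, 0.452, -0.0, -0.0]
contact_force: [0.0, 0.4, 0.2]
width: 0.0279
grasp_force: 0.0
```

```bash
python3 q.py
```

```text
[0.5023 0.0326 0.0799] -36.3 q6 0.591 [0.  0.4 0.2] [-0.1   0.13  0.01]
```

Call:
jog_arm:
  commands:
    - [0, 0, 0, 0, 0, 0]
    - [0, 0, 0, 0, 0, 0]
    - [0, 0, 0, 0, 0, 0]
    - [0, 0, 0, 0, 0, 0]
  hand: -1

```text
t: 29.28
tcp_pos: [0.503, 0.0323, 0.0805]
orientation: [0.892, 0.452, 0.0, 0.0]
contact_force: [0.9, -1.8, -1.2]
width: 0.0139
grasp_force: 29.8
```

```bash
python3 q.py
```

```text
[0.503  0.0323 0.0805] -36.3 q6 0.591 [ 0.9 -1.8 -1.2] [-0.43 -0.24  0.02]
```

Call:
jog_arm:
  commands:
    - [0, 0, 0.03, 0, 0, 0.01]
    - [0, 0, 0, 0, 0, 0]

```text
t: 29.52
tcp_pos: [0.5032, 0.0323, 0.0804]
orientation: [0.899, 0.438, 0.0, 0.0]
contact_force: [1.2, -0.9, 2.5]
width: 0.0137
grasp_force: 29.8
```

```bash
python3 q.py
```

```text
[0.5032 0.0323 0.0804] -38.1 q6 0.623 [ 1.2 -0.9  2.5] [-0.46 -0.01  0.22]
```

Twist builds at once (0.2 N m in 1.8°) with no sinking, so it is firmly on the end stop and home. I'll relax, release, lift and check.

Call:
jog_arm:
  commands:
    - [0, 0, -0.03, 0, 0, -0.01]
    - [0, 0, 0, 0, 0, 0]

```text
t: 29.78
tcp_pos: [0.503, 0.0323, 0.0805]
orientation: [0.892, 0.452, 0.0, 0.0]
contact_force: [1.3, -2.0, -0.0]
width: 0.014
grasp_force: 29.8
```

Call:
jog_arm:
  commands:
    - [0, 0, 0, 0, 0, 0]
    - [0, 0, 0, 0, 0, 0]
    - [0, 0, 0, 0, 0, 0]
    - [0, 0, 0, 0, 0, 0]
  hand: -0.2

```text
t: 30.28
tcp_pos: [0.5026, 0.0326, 0.0803]
orientation: [0.892, 0.452, -0.0, -0.0]
contact_force: [-0.4, 0.2, 0.3]
width: 0.0373
grasp_force: 0.0
```

Call:
jog_arm:
  commands:
    - [0, 0, -0.5, 0, 0, 0]
    - [0, 0, -1, 0, 0, 0]
    - [0, 0, -1, 0, 0, 0]
    - [0, 0, -1, 0, 0, 0]
    - [0, 0, -1, 0, 0, 0]

```text
t: 30.9
tcp_pos: [0.5029, 0.0325, 0.172]
orientation: [0.892, 0.452, 0.0, 0.0]
contact_force: [0.3, 0.9, 0.2]
width: 0.0378
grasp_force: 0.0
```

Call:
jog_arm:
  commands:
    - [-1, 0, -0.3, 0, 0, 0]
    - [-1, 0, 0, 0, 0, 0]
    - [-1, 0, 0, 0, 0, 0]
    - [-1, 0, 0, 0, 0, 0]
    - [0, 0, 0, 0, 0, 0]

```text
t: 31.52
tcp_pos: [0.454, -0.0333, 0.1755]
orientation: [0.893, 0.451, -0.001, -0.0]
contact_force: [-0.6, 0.8, 0.0]
width: 0.0382
grasp_force: 0.0
```

```bash
python3 q.py
python3 - <<'E'
from h import *
o=np.zeros((400,800,3),np.uint8)
for i,n in enumerate(("top","scene")):
    d=cam(n);p=proj(d,[[.515,.08,.05]])[0].astype(int)
    o[:,400*i:400*i+400]=cv2.resize(d["image"][p[1]-60:p[1]+60,p[0]-60:p[0]+60],(400,400),interpolation=cv2.INTER_CUBIC)
cv2.imwrite("pics/f.png",o)
E
```

```text
[ 0.454  -0.0333  0.1755] -36.4 q6 0.445 [-0.6  0.8  0. ] [-0.07  0.08 -0.09]
```

View pics/f.png

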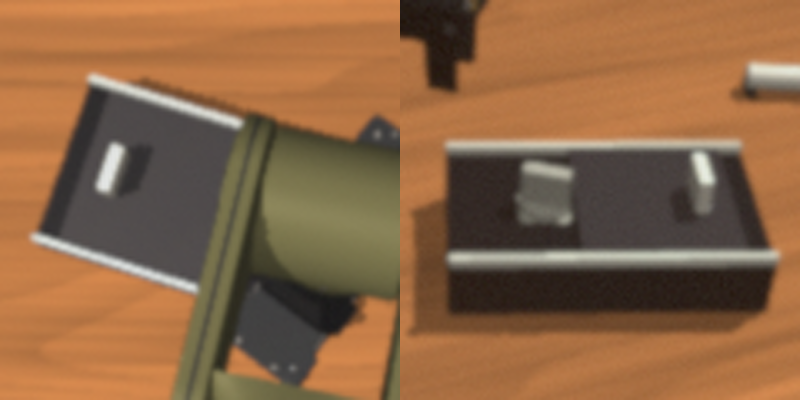

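The scene crop shows the plug standing upright and low in the collar at (545,193), and the panel shut with its handle at (703,182). The gripper is well clear, so I'm handing in.

```bash
python3 -c "
from bench import hand_in
print(hand_in())"
```

```text
the job is handed in; nothing more can be done
None
```

The panel is shut and the wing plug is locked on its end stop, standing upright on its own; it was handed in at about 32 s. One risk: the wrist twist briefly read 0.74 N m as the plug hit the stop, above the 0.6 N m guide, and I eased it off at once.

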